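# Shut and padlock the knife case

## Task

Shut the lid of the steel knife case, bring the open padlock in so that the free leg of its shackle goes down through the holes of both lugs, and press the shackle home by feel until it clicks and stays down. Never push on the lock with more than about 20 N, whether down or against the lugs, and let go of it standing upright on the block with the case locked; leave the other things where they are.

Things in the scene. Friction and masses are not known exactly. Their poses are not given: they have to be found in the camera images.
- case: flat steel knife case, fixed in place, 190 (x) by 300 (y) by 75 mm high with the lid shut. Origin: centre of its underside. Its x axis points out of its front face, away from the lid's hinge. Two flat lugs, one on the case and one on the lid, stick out level from the middle of the front
- hole (a point): point on the axis of the lug holes, 24 mm out from the case's front, 48.5 mm above the block, fixed to the case, axes as the case's. Shut, the two lugs lie one on the other: lower 45.75 to 48.5 mm, upper (on the lid) 48.5 to 51.25 mm above the block; both 26 mm wide, reaching 35 mm out, each with an 11 mm hole. The lid's hole lines up only when it is shut
- lid_edge (a point): on the lid's top face, middle of its width, 25 mm behind its front edge; 75 mm above the block when the lid is shut, more as it stands ajar (the start, 0.2 to 0.42 rad). Hinge line along the case's y, 165 mm behind this point, 95 mm behind the case's origin, 48.5 mm above the block. A stiff hinge that stays where it is left; 2 to 6 N down near the front edge shuts it, onto a hard stop
- lock_middle (a point): centre of the padlock's brass body, standing loose on the block: 52 (x) by 26 (y) by 42 mm high, whole lock 0.35 to 0.47 kg. x axis: from the toe (free leg of the shackle, x = -17 mm) to the heel (captive leg, x = +17 mm). Hole for the toe in the body's top right below it. In place: lock's x along the case's x, toe on the lug holes' axis, lugs between toe and body
- bow (a point): middle of the 8 mm steel bar at the top of the shackle's arch, over the body's centre; 102.5 mm above the block while the shackle is up. The arch (17 mm radius to the bar's middle) can be pinched from above, fingers closing along the lock's y; lifting it lifts the lock upright
- toe (a point): centre of the lower end (8 mm across, flat, 1.2 mm chamfer) of the shackle's free leg; 54.5 mm above the block while the shackle is up, 12.5 mm over the lock's body. With the lock standing on the block the shut lugs pass between toe and body with 3.2 mm to spare above and 3.7 mm below. Dragged along by the bow the lock may tip: better held just off the block
- shackle (a joint): how far the shackle is pressed into the lock (m): 0 up (the start), grows going straight down, without turning. A spring pushes it up with 4 N at 0 to 8.6 N at 0.024; unlatched it pops up. The hidden pawl adds 3 to 6 N from 5 to 2 mm before the click, then the push eases; the click comes at 0.018 to 0.024, different from lock to lock, and 1.5 mm past it is a hard stop: go by feel
- spoon_rest: bystander: round white ceramic spoon rest, 90 mm across and 16 mm high with a short tongue, loose. Origin: centre of its underside
- scraper: bystander: flat red plastic dough scraper, 95 by 130 mm, 4 mm thick (7 mm at its rolled edge), loose, lying on the block. Origin: centre of its underside
- tray_low: bystander: the lower of two nested aluminium trays, 260 (x) by 180 (y) by 26 mm, loose. Origin: centre of its underside
- tray_top: bystander: the upper of the nested trays, 246 (x) by 166 (y) by 34 mm, resting in the lower one. Origin: centre of its underside
There are look-alikes about, which are no part of the job. Of the things like the part that bears lock_middle, leave any that is blue or pink; of the rest the smaller one is meant.

How it is judged:
On the way, in this order (a step that is already met when the one before it is completed fails the run):
1. the lid is shut (height (world z) of lid_edge below 0.0785 m), for 0.2 s.
2. the toe of the shackle has gone down through both lugs, the lid still shut (height (world z) of lid_edge below 0.08 m and horizontal distance between toe and hole below 0.0045 m and z of toe in the frame of hole below -0.004 m), for 0.05 s.
At the end, for the whole second after the job is handed in: Lid shut (lid_edge under 80 mm high); toe in both lug holes (within 4.5 mm of their axis, end 8 mm or more below the level between the lugs); shackle latched, 16.5 mm or more down; padlock upright (0.15 rad) on the block, still and let go (height (world z) of lid_edge below 0.08 m and value of joint shackle above 0.0165 m and horizontal distance between toe and hole below 0.0045 m and z of toe in the frame of hole below -0.008 m and angle between lock_middle's own z axis and vertical below 0.15 rad and height (world z) of lock_middle below 0.026 m and linear speed of padlock below 0.02 m/s); the robot touches nothing.
It fails at once if the padlock is pressed on the block with more than 28 N (its own weight of about 4 N included) (contact force between padlock and block above 28 N).
It fails at once if the padlock is forced against the case, its lid or its lugs with more than 20 N (contact force between padlock and case above 20 N).
It fails at once if the padlock is tipped by more than 0.5 rad (angle between lock_middle's own z axis and vertical above 0.5 rad).
It fails at once if a bystander is moved by more than 30 mm (distance of any of spoon_rest, scraper, tray_low, tray_top from where it was at the start of the episode above 0.03 m).
It also fails if it takes over 61 s, if anything falls off the work surface, if the arm or the gripper's body presses on something with over 40 N, if the wrist force passes 120 N, or if a joint passes its speed limit or range.

## Robot

A 6-joint arm with a two-finger parallel gripper is mounted at the origin on the work surface. World frame = base frame: x ahead of the robot, y to its left, z up, the work surface at z = 0. Lengths are in m, angles in rad, forces in N, time in s.
With the tool pointing down it reaches from about 0.35 to 0.775 m from the base axis. Payload 7.3 kg.
Tool frame: the origin (TCP) lies on the mounting face of the last link; the fingertips stand 178 mm ahead of it and the grasp point (between the pads) lies 159 mm ahead of it (robot.tcp_to_tips is the distance from the TCP to the fingertips, in m); z points along the fingers, y is the direction in which the jaws open and shut (so a half turn about z gives the same grasp; the last joint's range is limited). The gripper opens to 92 mm and grips with 3 to 60 N. Pads are 19 mm wide; open, the fingers measure 130 mm over their backs; the gripper's body (75 mm by 190 mm) begins 47 mm behind the grasp point.
Start: joints at [1.09, 0.342, 1.524, -0, 1.275, -0.146], TCP at [0.172, 0.496, 0.405] pointing down, gripper open.
Joint ranges: [-2.53, 2.53], [-0.77, 2.02], [0.04, 2.7], [-1, 4.14], [0.28, 2.66], [-3.11, 3.11]. Speed limits (rad/s): [2.57, 2.57, 3.14, 3.14, 3.14, 3.14].

## Interface

Orientations are given as [roll, pitch, yaw] about the fixed x, y, z axes, in that order (R = Rz(yaw) Ry(pitch) Rx(roll)).
In Python, from cell import robot, viewer gives the robot as it stands.
- The arm moves only by the shell command python3 -m creep 'ROWS' [OPENING] [FORCE]. ROWS is JSON, a list that holds one entry, the list of rows, each a list of 6 numbers: the shift along the world's x, y, z in mm, then the turn, a rotation vector about the world's x, y, z in degrees. A call has 1 to 5 rows; each row shifts and turns the pose as measured when the row begins; what a row does not reach is not made up. A row lasts 1/12 s, in which the tool goes at most 41.7 mm and 7.16 degrees, less where a joint would pass 70% of its speed; a pose out of reach is approached as far as the arm can. A call with a gripper value outside its range is refused whole. OPENING is the closure, from -1 (fully open) to 1 (shut), set as the call begins (- or left out, the last holds). The fingers move at their own pace and stop on an object; FORCE is the grip in N (left out, the last holds). Time passes only in rows, so rows that do not move let the fingers close. It gives the time, the measured TCP pose, the force and the opening at its end, in the units of the state.
- robot.observe(): the state, without advancing time (a new reading comes with each control period).
- viewer.read_camera(name): name is "scene" or "top"; returns the picture (400x640x3 uint8, blue, green, red); there is no depth.
- viewer.camera_model(name): a dict with "fx", "fy", "cx", "cy" (pixels), "pose" (4x4, takes a point from camera to world coordinates). Camera axes: x right, y up, looking along -z (the intrinsics and any distortion apply to the point x, -y, -z); pixel columns grow to the right and rows downward; lengths in m; the calibration is good to about 2 mm. A picture is of the moment at which its call begins. camera_model takes no time and is no camera call.
- robot.hand_in(): hands the job in, once; it reports no verdict.
The state is a dict: "time": time; "qpos": joint angles; "qvel": joint speeds; "joint_efforts": joint torques, N m; "tool_pos": TCP position; "tool_rot": TCP orientation; "contact_force": force on the tool from outside, world axes, zero at the start; "torque": the same for the moment, N m; "opening": finger opening in m.
Only numpy, scipy, OpenCV 4.12 (cv2) and the standard library are available. Lean on these libraries where they do the work, as an engineer would, in place of code of your own. Each camera call takes 0.05 s, during which the arm holds its last target. There are 200 camera calls.

## Working session

There is one attempt and no reset: what is moved stays moved. The work goes in short steps, Python scripts to look and compute and a shell command to move; the robot and the scene stay as the last step left them, time stands still between calls to the robot, and variables do not carry over. Pictures are saved under pics/ and viewed, about 8 in all and at most 12, crops included, and the job is handed in when it is done.

```bash
mkdir -p pics; ls; python3 - <<'E'
from cell import robot, viewer
import cv2
for n in("scene","top"):
    im=viewer.read_camera(n); cv2.imwrite(f"pics/{n}0.png",im)
    m=viewer.camera_model(n); print(n,m)
print(robot.observe())
E
```

```text
pics
scene {'fx': 427.3698128403277, 'fy': 427.3698128403277, 'cx': 321.7548059093844, 'cy': 202.7738798101735, 'pose': array([[ 0.15463239, -0.75077346,  0.64220561,  1.39594078],
       [ 0.98795535,  0.11372317, -0.10493456, -0.12332491],
       [ 0.00574842,  0.65069675,  0.75931594,  1.08328681],
       [ 0.        ,  0.        ,  0.        ,  1.        ]])}
top {'fx': 380.96239302606233, 'fy': 380.96239302606233, 'cx': 315.8827289634587, 'cy': 200.9529422566163, 'pose': array([[-0.01729341,  0.98633393, -0.16384845,  0.39805943],
       [-0.99972108, -0.01969355, -0.01303544, -0.00911006],
       [-0.01608405,  0.16357732,  0.98639939,  1.02557029],
       [ 0.        ,  0.        ,  0.        ,  1.        ]])}
{'time': 0.1, 'qpos': array([ 1.08999965e+00,  3.42645086e-01,  1.52489972e+00, -4.11892935e-05,
        1.27543498e+00, -1.45981188e-01]), 'qvel': array([-1.02993236e-04, -3.22926621e-03, -1.49729790e-03,  5.91772319e-05,
        1.29095373e-03, -3.61527599e-03]), 'joint_efforts': array([ 2.59015542e-03, -4.32007527e+01, -2.44696587e+01,  7.20980228e-02,
        5.26655058e-02, -8.76867671e-05]), 'tool_pos': array([0.17243077, 0.49574771, 0.40412603]), 'tool_rot': array([-3.14021454e+00, -1.62807709e-04,  2.80678907e+00]), 'contact_force': array([ 0.40788159, -0.09986755, -0.21408747]), 'torque': array([-0.0032609 ,  0.01983346, -0.01975082]), 'opening': 0.0916182024019976}
```

View pics/scene0.png

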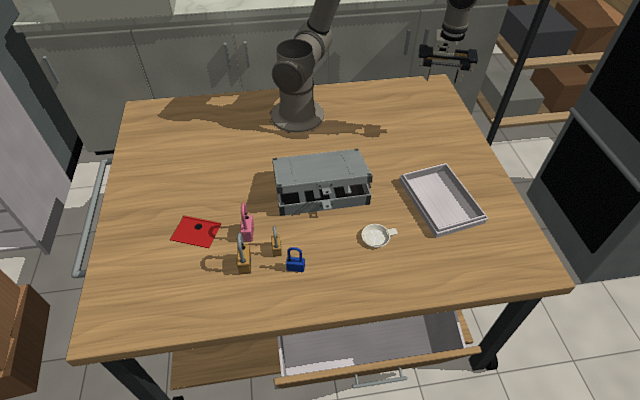

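View pics/top0.png

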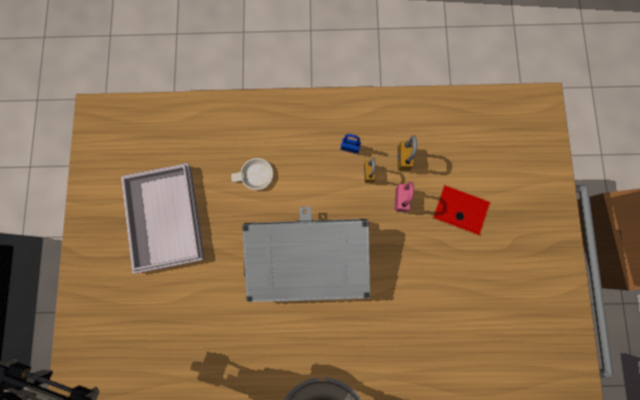

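Padlock candidates: large brass at scene (243,255) / top (407,153); small brass at (276,241) / (370,171); pink at (246,223) / (404,196); blue at (295,260) / (351,143). I rule out pink and blue, so the smaller brass one at scene (276,241) is meant. The case stands at scene (322,180), with its lugs at top (306,213). Next is a close crop to check.

```bash
python3 - <<'E'
import cv2,numpy as np
s=cv2.imread("pics/scene0.png");t=cv2.imread("pics/top0.png")
z=lambda im,x,y,w,h,k:cv2.resize(im[y:y+h,x:x+w],None,fx=k,fy=k,interpolation=cv2.INTER_CUBIC)
a=z(s,255,215,50,60,8)   # lock scene 400x480
b=z(t,345,140,50,60,8)
cv2.imwrite("pics/lock.png",np.hstack([a,b]))
a=z(s,265,145,115,75,7)  # 805
a=a[:, :800][:300+225]
cv2.imwrite("pics/case.png",a)
E
```

```text
(no output)
```

View pics/lock.png

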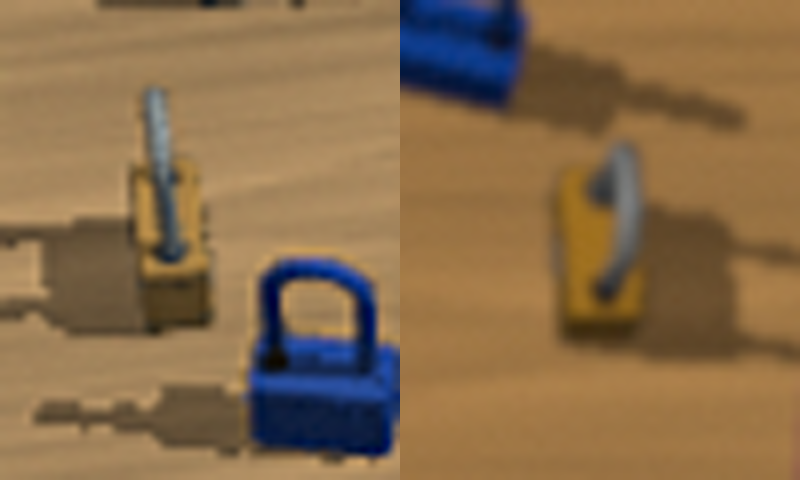

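View pics/case.png

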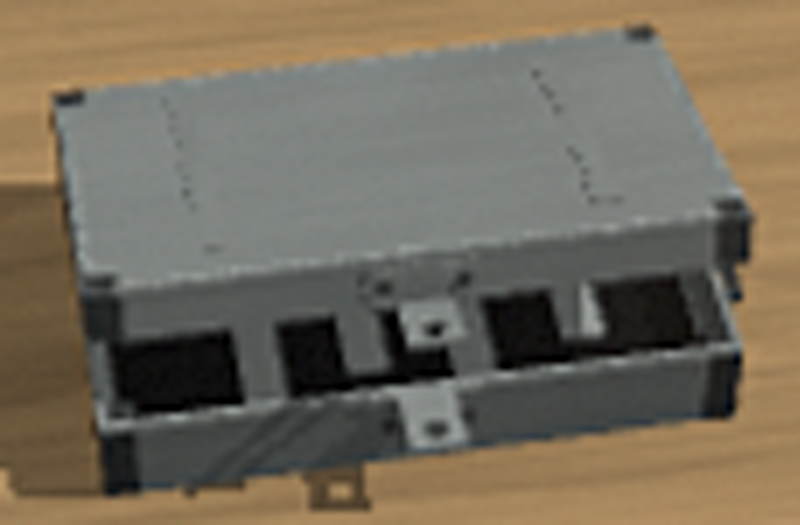

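The crop shows the small brass lock at scene ~(276,241): heel leg near the camera (+x), open toe over its hole on the robot side. The lug holes show at scene (327,206) lower and (327,192) upper, with the lid ajar.

```bash
cat > h.py <<'E'
import numpy as np
from cell import robot, viewer
from scipy.optimize import least_squares
def proj(n,P):
    m=viewer.camera_model(n);T=np.linalg.inv(m["pose"])
    c=np.atleast_2d(P)@T[:3,:3].T+T[:3,3]
    return np.c_[m["cx"]+m["fx"]*c[:,0]/-c[:,2], m["cy"]-m["fy"]*c[:,1]/-c[:,2]]
def ray(n,px,z):
    m=viewer.camera_model(n)
    d=m["pose"][:3,:3]@np.array([(px[0]-m["cx"])/m["fx"],-(px[1]-m["cy"])/m["fy"],-1])
    o=m["pose"][:3,3]; return o+d*(z-o[2])/d[2]
def Rz(a): c,s=np.cos(a),np.sin(a); return np.array([[c,-s,0],[s,c,0],[0,0,1]])
def place(p,L): return np.asarray(L)@Rz(p[2]).T+[p[0],p[1],0]
def fit(obs,p0,model=lambda p,L:place(p,L)):
    # obs: list of (cam, local pts, pixels)
    f=lambda p: np.concatenate([(proj(n,model(p,L))-np.array(px)).ravel() for n,L,px in obs])
    r=least_squares(f,p0,loss="soft_l1",x_scale=0.01); return r.x,f(r.x).reshape(-1,2)
E
python3 - <<'E'
from h import *
u=lambda pts,k,ox,oy:[((a+.5)/k-.5+ox,(b+.5)/k-.5+oy) for a,b in pts]
x,y,z=.026,.013,.042
LS=[(x,-y,z),(x,y,z),(-x,-y,z),(-x,y,z),(x,-y,0),(x,y,0),(.017,0,z),(-.017,0,z),(0,0,.1065)]
PS=u([(140,275),(210,262),(132,165),(197,160),(150,330),(208,322),(172,250),(172,178),(153,92)],8,255,215)
LT=[(x,y,z),(-x,y,z),(-x,-y,z),(.017,0,z),(-.017,0,z)]
PT=u([(165,170),(162,315),(245,318),(205,188),(205,290)],8,345,140)
for o in([("scene",LS,PS)],[("top",LT,PT)],[("scene",LS,PS),("top",LT,PT)]):
    p,r=fit(o,[.6,-.15,0]);print("lock",p.round(4),np.abs(r).mean().round(2))
print(r.round(1).tolist())
X,Y=.095,.15
Lc=[(X,-Y,.0485),(X,Y,.0485),(X,-Y,0),(X,Y,0),(.119,0,.0485)]
Pc=u([(100,430),(740,350),(105,492),(735,415),(435,428)],7,265,145)
Ll=[(-X,-Y,.075),(-X,Y,.075),(X,Y,.075),(X,-Y,.075),(.119,0,.05125)]
Pl=u([(55,97),(655,30),(745,205),(100,285),(435,328)],7,265,145)
Plt=[(369,298.5),(246,301),(244,223),(368.5,219.5)]
def lid(p,L):
    L=np.asarray(L)-[-X,0,.0485]; a=-p[3];c,s=np.cos(a),np.sin(a)
    L=L@np.array([[c,0,s],[0,1,0],[-s,0,c]]).T+[-X,0,.0485]; return place(p,L)
def F(p):
    e=[proj("scene",place(p,Lc))-Pc,proj("scene",lid(p,Ll))-Pl,proj("top",lid(p,Ll[:4]))-Plt]
    return np.concatenate(e).ravel()
q=least_squares(F,[.4,0,0,.3],loss="soft_l1",x_scale=.01);print("case",q.x.round(4),F(q.x).reshape(-1,2).round(1).tolist())
p=q.x;print("hole",place(p,[.119,0,.0485]),"lidedge",lid(p,[.07,0,.075]),"front edge",lid(p,[.09,0,.075]),"target lock",place(p,[.136,0,0]))
for n,c in(("spoon",(257,174)),): print(n,ray("top",c,.016))
print("blue",ray("top",(351,143),.03),"pink",ray("top",(404,196),.03),"big",ray("top",(407,153),.03))
E
```

```text
lock [ 0.6425 -0.1381 -0.0193] 0.54
lock [ 0.6426 -0.1411 -0.0399] 0.21
lock [ 0.6426 -0.1393 -0.0116] 0.56
[[-0.5, -0.3], [-0.4, 0.3], [-0.7, -0.7], [-0.2, -1.0], [-0.6, 0.8], [0.8, 0.8], [-0.3, -0.2], [-1.2, -0.4], [-0.1, 1.8], [-0.9, -0.6], [-0.0, 0.4], [-0.5, -0.1], [-0.9, 0.4], [-0.6, 0.1]]
case [0.4169 0.0304 0.0106 0.278 ] [[-0.6, 0.0], [0.2, 0.1], [-0.2, 0.8], [-0.4, 0.5], [-0.5, 0.2], [-0.5, -0.8], [-0.4, -0.6], [0.7, 0.9], [-2.9, 0.7], [-0.7, -0.6], [-0.2, -1.0], [-0.6, -0.1], [-2.8, 0.9], [-1.0, 0.7]]
hole [0.53588274 0.03167631 0.0485    ] lidedge [0.47327679 0.03101259 0.11926834] front edge [0.49250768 0.03121646 0.12475755] target lock [0.55288179 0.03185652 0.        ]
spoon [0.64341139 0.16341423 0.016     ]
blue [ 0.72092036 -0.09400259  0.03      ] pink [ 0.57205563 -0.22924335  0.03      ] big [ 0.68951095 -0.24377142  0.03      ]
```

Both fits are consistent to within 1 px or so. The lock is at (0.6425, -0.139), the hole at (0.536, 0.032), and the lid is ajar by 0.28 rad. I'm moving over the lid front with the gripper closed.

```bash
python3 -m creep '[[[22,-33,0,0,0,4],[22,-33,0,0,0,4],[22,-33,0,0,0,4],[22,-33,0,0,0,4],[22,-33,0,0,0,3.3]]]' 1 20; python3 -m creep '[[[22,-33,0,0,0,0],[22,-33,0,0,0,0],[22,-33,0,0,0,0],[22,-33,0,0,0,0],[22,-33,0,0,0,0]]]'; python3 -m creep '[[[22,-33,-10,0,0,0],[22,-33,-10,0,0,0],[22,-33,-10,0,0,0],[22,-33,-10,0,0,0]]]'
```

```text
time: 0.52
tool_pos: [0.2809, 0.3294, 0.4014]
tool_rot: [-3.139, -0.004, -3.114]
contact_force: [1.3, 0.3, 0.5]
opening: 0.0628
time: 0.93
tool_pos: [0.3929, 0.1553, 0.4008]
tool_rot: [-3.139, -0.005, -3.108]
contact_force: [1.3, 0.5, -0.1]
opening: 0.0299
time: 1.27
tool_pos: [0.4813, 0.0191, 0.3621]
tool_rot: [-3.139, -0.001, -3.109]
contact_force: [0.2, 1.0, -0.3]
opening: 0.0036
```

```bash
python3 -m creep '[[[4,12,-25,0,0,0],[0,0,-25,0,0,0],[0,0,-5,0,0,0],[0,0,-5,0,0,0]]]';python3 -m creep '[[[0,0,-6,0,0,0],[0,0,-6,0,0,0],[0,0,-6,0,0,0]]]';python3 -m creep '[[[0,0,-6,0,0,0],[0,0,-6,0,0,0],[0,0,-6,0,0,0]]]'
```

```text
time: 1.6
tool_pos: [0.4898, 0.0217, 0.2986]
tool_rot: [-3.137, 0.002, -3.123]
contact_force: [2.9, 1.2, 3.7]
opening: 0.0006
time: 1.85
tool_pos: [0.491, 0.0224, 0.2824]
tool_rot: [-3.136, 0.009, -3.121]
contact_force: [-0.1, -0.1, 2.3]
opening: 0.0002
time: 2.1
tool_pos: [0.4913, 0.0234, 0.2649]
tool_rot: [-3.136, 0.014, -3.119]
contact_force: [1.4, -0.3, 2.2]
opening: 0.0003
```

```bash
python3 -m creep '[[[0,0,-5,0,0,0],[0,0,-4,0,0,0]]]';python3 -m creep '[[[0,0,-4,0,0,0],[0,0,-3,0,0,0]]]';python3 -m creep '[[[0,0,-3,0,0,0],[0,0,-3,0,0,0]]]'
```

```text
time: 2.27
tool_pos: [0.4913, 0.0238, 0.255]
tool_rot: [-3.136, 0.014, -3.118]
contact_force: [1.7, 0.2, 3.5]
opening: 0.0001
time: 2.43
tool_pos: [0.4912, 0.0239, 0.2527]
tool_rot: [-3.135, 0.016, -3.117]
contact_force: [-17.1, -0.3, 54.7]
opening: 0.0006
time: 2.6
tool_pos: [0.4906, 0.0241, 0.2529]
tool_rot: [-3.134, 0.019, -3.117]
contact_force: [-9.1, 0.8, 32.9]
opening: 0.0001
```

The lid stopped hard with the tips at about z = 0.075, so it is shut. Now I'll lift off, go above the lock with the fingers at roughly 45 mm, and look again.

```bash
cat >> h.py <<'E'
from scipy.spatial.transform import Rotation as Ro
def to(x,y,z,lockyaw):
    s=robot.observe(); R=Ro.from_euler("xyz",s["tool_rot"]); T=Ro.from_euler("xyz",[np.pi,0,np.pi+lockyaw])
    print("need mm",((np.array([x,y,z])-s["tool_pos"])*1000).round(1),"deg",(T*R.inv()).as_rotvec(degrees=True).round(2),"F",s["contact_force"].round(1),"open",round(s["opening"],4),"t",round(s["time"],2))
E
python3 -m creep '[[[0,0,10,0,0,0],[0,0,35,0,0,0],[18,-20,20,0,0,0],[25,-28,10,0.4,1.1,0],[25,-28,0,0,0,-2.6]]]' 0 30;python3 -m creep '[[[25,-28,0,0,0,0],[25,-28,0,0,0,0],[25,-28,0,0,0,0],[5,-5,0,0,0,0]]]'
python3 - <<'E'
from h import *
import cv2
to(.6425,-.139,.33,-.02)
for n in("scene","top"): cv2.imwrite(f"pics/{n}1.png",viewer.read_camera(n))
s=cv2.imread("pics/scene1.png")
cv2.imwrite("pics/v1.png",cv2.resize(s[130:280,220:420],None,fx=4,fy=4,interpolation=cv2.INTER_CUBIC))
E
```

```text
time: 3.02
tool_pos: [0.5535, -0.0486, 0.3304]
tool_rot: [3.138, -0.014, 3.129]
contact_force: [1.9, 0.3, 0.8]
opening: 0.0292
time: 3.35
tool_pos: [0.637, -0.1449, 0.3286]
tool_rot: [3.138, -0.017, 3.125]
contact_force: [-1.0, -0.5, -0.5]
opening: 0.0457
need mm [5.5 5.9 1.4] deg [-0.25 -0.99 -0.2 ] F [-1.  -0.5 -0.5] open 0.0457 t 3.35
```

View pics/v1.png

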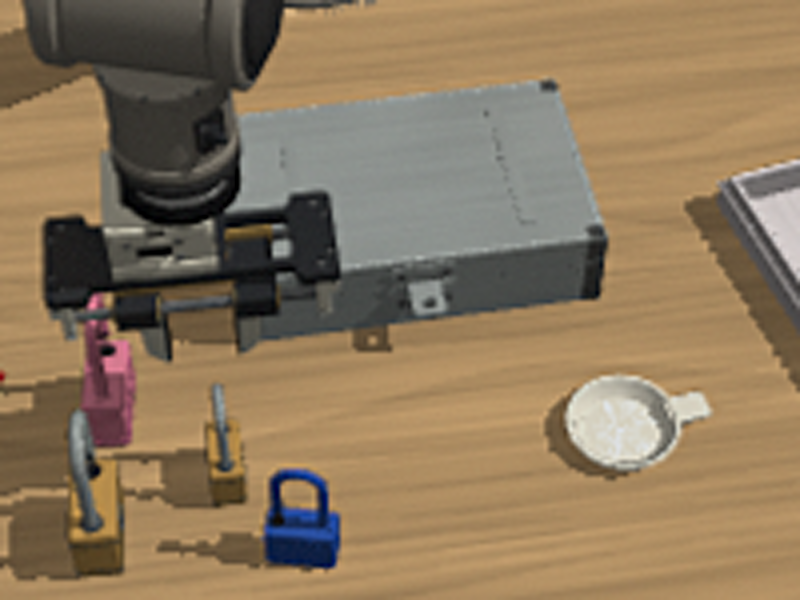

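The lid is shut, the lugs lie together at crop (430,297), and the small lock is untouched at crop (225,455). Descending to the bow.

```bash
python3 -m creep '[[[5.5,6,-10,-0.25,-1,-0.2],[0,0,-20,0,0,0],[0,0,-20,0,0,0],[0,0,0,0,0,0]]]'; python3 - <<'E'
from h import *
to(.6425,-.139,.2575,-.02)
E
```

```text
time: 3.78
tool_pos: [0.6373, -0.131, 0.2752]
tool_rot: [3.136, -0.008, 3.124]
contact_force: [-1.2, 0.6, -1.1]
opening: 0.0459
need mm [  5.2  -8.  -17.7] deg [-0.33 -0.48 -0.14] F [-1.2  0.6 -1.1] open 0.0459 t 3.78
```

```bash
python3 -m creep '[[[5,-8,-9,-0.3,-0.5,0],[0,0,-9,0,0,0],[0,0,0,0,0,0]]]'; python3 - <<'E'
from h import *
to(.6425,-.139,.2575,-.02)
E
```

```text
time: 4.03
tool_pos: [0.6414, -0.1365, 0.2571]
tool_rot: [3.14, -0.001, 3.127]
contact_force: [0.7, 0.1, -0.1]
opening: 0.046
need mm [ 1.1 -2.5  0.4] deg [-0.07 -0.05 -0.32] F [ 0.7  0.1 -0.1] open 0.046 t 4.03
```

```bash
python3 -m creep '[[[1,-1.5,0,0,0,0],[0,0,0,0,0,0],[0,0,0,0,0,0],[0,0,0,0,0,0],[0,0,0,0,0,0]]]' 1 5;python3 -m creep '[[[0,0,0,0,0,0],[0,0,0,0,0,0],[0,0,0,0,0,0],[0,0,0,0,0,0]]]' - 50; python3 - <<'E'
from h import *
import cv2
to(.6425,-.139,.2575,-.02)
s=viewer.read_camera("scene");t=viewer.read_camera("top")
z=lambda im,x,y,w,h,k:cv2.resize(im[y:y+h,x:x+w],None,fx=k,fy=k,interpolation=cv2.INTER_CUBIC)
cv2.imwrite("pics/g.png",np.hstack([z(s,240,185,65,80,6),z(t,335,130,65,80,6)]))
E
```

```text
time: 4.45
tool_pos: [0.6428, -0.1381, 0.2597]
tool_rot: [3.141, 0.003, 3.127]
contact_force: [-0.3, 0.3, 0.6]
opening: 0.0176
time: 4.78
tool_pos: [0.6428, -0.1383, 0.2603]
tool_rot: [-3.141, 0.003, 3.127]
contact_force: [-0.2, -0.4, -0.8]
opening: 0.0068
need mm [-0.3 -0.7 -2.8] deg [ 0.01  0.19 -0.31] F [-0.2 -0.4 -0.8] open 0.0068 t 4.78
```

View pics/g.png

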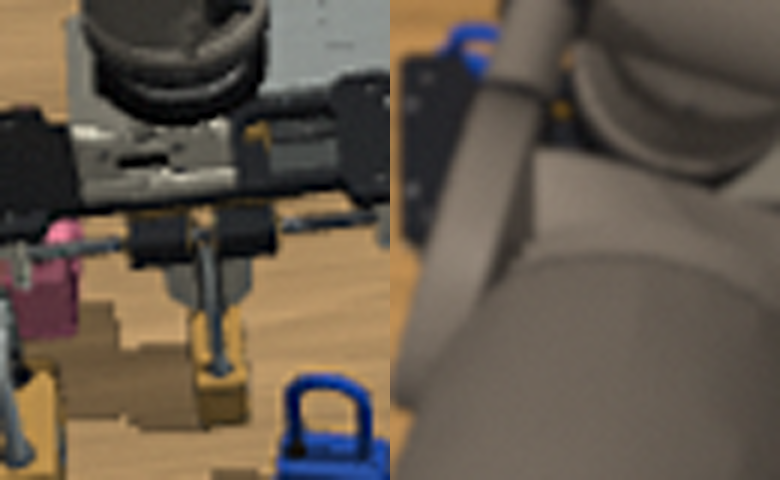

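The bow is pinched between the pads and the lock is upright. I'll lift it slightly off the block.

```bash
python3 -m creep '[[[0,0,1,0,0,0],[0,0,1,0,0,0],[0,0,0,0,0,0]]]'; python3 -m creep '[[[0,0,0.5,0,0,0],[0,0,0,0,0,0],[0,0,0,0,0,0]]]'
```

```text
time: 5.13
tool_pos: [0.6423, -0.138, 0.2607]
tool_rot: [3.14, -0.0, 3.127]
contact_force: [-0.1, -0.5, -4.8]
opening: 0.0069
time: 5.38
tool_pos: [0.642, -0.1379, 0.2603]
tool_rot: [3.14, -0.002, 3.127]
contact_force: [-0.5, 0.5, -2.8]
opening: 0.0063
```

```bash
python3 -m creep '[[[0,0,2,0,0,0],[0,0,1,0,0,0],[0,0,0.5,0,0,0]]]'; python3 -m creep '[[[0,0,0.5,0,0,0],[0,0,0,0,0,0]]]';  python3 -m creep '[[[0,0,0.5,0,0,0],[0,0,0.5,0,0,0]]]'
```

```text
time: 5.63
tool_pos: [0.6418, -0.1379, 0.2636]
tool_rot: [3.14, -0.003, 3.127]
contact_force: [-1.0, 0.3, -3.8]
opening: 0.0066
time: 5.8
tool_pos: [0.6419, -0.1378, 0.2643]
tool_rot: [3.14, -0.003, 3.127]
contact_force: [-0.3, 0.1, -4.0]
opening: 0.0067
time: 5.97
tool_pos: [0.6418, -0.1378, 0.2652]
tool_rot: [3.139, -0.003, 3.127]
contact_force: [0.2, 0.2, -4.1]
opening: 0.0067
```

```bash
python3 -m creep '[[[0,8,0,0,0,0.5],[-3,16,0,0,0,0.5],[-5,20,0,0,0,0.4],[-5,20,0,0,0,0],[-5,20,0,0,0,0]]]'; python3 -m creep '[[[-2,20,0,0,0,0],[0,20,0,0,0,0],[0,18,0,0,0,0],[0,12,0,0,0,0],[0,6,0,0,0,0]]]'; python3 -m creep '[[[0,0,0,0,0,0],[0,0,0,0,0,0]]]'; python3 - <<'E'
from h import *
to(.620,.032,.262,.0106)
E
```

```text
time: 6.38
tool_pos: [0.6227, -0.0515, 0.265]
tool_rot: [3.14, -0.002, -3.134]
contact_force: [-0.3, 1.1, -4.0]
opening: 0.007
time: 6.8
tool_pos: [0.6165, 0.0378, 0.2653]
tool_rot: [3.137, -0.005, -3.126]
contact_force: [-0.5, -0.1, -4.7]
opening: 0.0069
time: 6.97
tool_pos: [0.616, 0.0404, 0.2655]
tool_rot: [3.137, -0.005, -3.122]
contact_force: [-0.3, -0.1, -4.4]
opening: 0.0068
need mm [ 4.  -8.4 -3.5] deg [-0.27 -0.29 -0.5 ] F [-0.3 -0.1 -4.4] open 0.0068 t 6.97
```

```bash
python3 -m creep '[[[3,-6,-1,-0.2,-0.3,-0.5],[0,0,-1,0,0,0],[0,0,0,0,0,0]]]'; python3 - <<'E'
from h import *
import cv2
to(.620,.032,.262,.0106)
s=cv2.imread("pics/scene1.png");t=cv2.imread("pics/top1.png")
z=lambda im,x,y,w,h,k:cv2.resize(im[y:y+h,x:x+w],None,fx=k,fy=k,interpolation=cv2.INTER_CUBIC)
cv2.imwrite("pics/lug.png",np.hstack([z(s,314,190,26,26,15),z(t,292,200,26,26,15)]))
E
```

```text
time: 7.22
tool_pos: [0.6195, 0.0319, 0.2633]
tool_rot: [-3.142, 0.001, -3.133]
contact_force: [-0.1, 0.8, -5.1]
opening: 0.0069
need mm [ 0.5  0.1 -1.3] deg [0.   0.05 0.14] F [-0.1  0.8 -5.1] open 0.0069 t 7.22
```

View pics/lug.png

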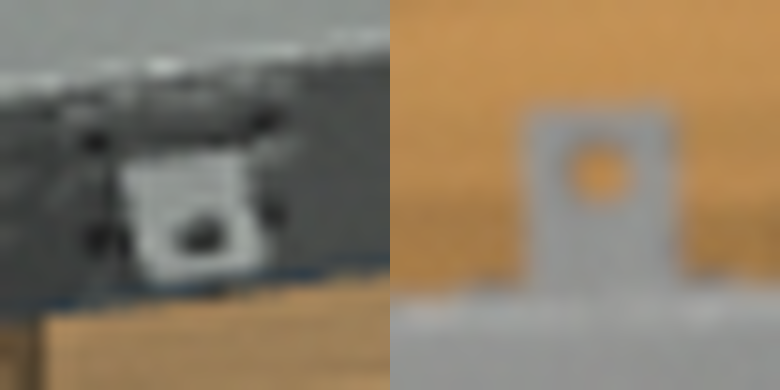

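```bash
python3 - <<'E'
from h import *
u=lambda a,b,ox,oy:((a+.5)/15-.5+ox,(b+.5)/15-.5+oy)
print("top",ray("top",u(210,175,292,200),.0485),"scene",ray("scene",u(203,233,314,190),.05125))
for L,p in(((.130,.013),(140,103)),((.130,-.013),(290,105))): print(L,ray("top",u(*p,292,200),.05125))
for L,p in(((.130,-.013),(152,287)),((.130,.013),(268,265))): print(L,ray("scene",u(*p,314,190),.0470))
E
```

```text
top [0.53399814 0.03106739 0.0485    ] scene [0.53504006 0.03444873 0.05125   ]
(0.13, 0.013) [0.54638832 0.04287662 0.05125   ]
(0.13, -0.013) [0.54552876 0.01699483 0.05125   ]
(0.13, -0.013) [0.54458491 0.0220647  0.047     ]
(0.13, 0.013) [0.54228689 0.04722404 0.047     ]
```

```bash
python3 - <<'E'
from h import *
import cv2
s=viewer.read_camera("scene"); cv2.imwrite("pics/scene2.png",s)
o=robot.observe();print(o["tool_pos"],o["tool_rot"])
c=proj("scene",[.6195,.032,.05])[0].round().astype(int);print(c)
z=lambda im,x,y,w,h,k:cv2.resize(im[y:y+h,x:x+w],None,fx=k,fy=k,interpolation=cv2.INTER_CUBIC)
cv2.imwrite("pics/l2.png",z(s,c[0]-20,c[1]-20,40,40,14)); print("off",c-20)
E
```

```text
[0.6195777  0.03158891 0.26337541] [-3.14116064e+00  1.37435616e-03 -3.13369157e+00]
[331 226]
off [311 206]
```

View pics/l2.png

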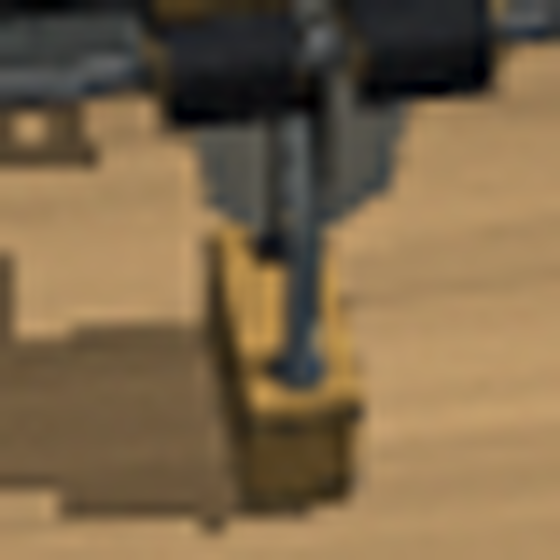

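```bash
python3 - <<'E'
from h import *
u=lambda pts,k,ox,oy:[((a+.5)/k-.5+ox,(b+.5)/k-.5+oy) for a,b in pts]
x,y,z,l=.026,.013,.042,.0027
L=np.array([(x,-y,z),(x,y,z),(x,-y,0),(x,y,0),(-x,-y,z),(.017,0,z),(-.017,0,z)])+[0,0,l]
P=u([(243,418),(362,405),(243,510),(350,497),(212,232),(298,375),(270,245)],14,311,206)
p,r=fit([("scene",L,P)],[.62,.032,0]);print(p.round(4),r.round(1).tolist())
E
```

```text
[ 0.6203  0.0321 -0.0136] [[0.0, -0.5], [0.0, -0.5], [-0.2, 1.1], [0.5, 1.0], [-0.3, -0.7], [-0.1, -0.3], [0.2, 0.2]]
```

In the scene picture the lock hangs at (0.6203, 0.0321), which agrees with the TCP, and the hole is at about (0.5345, 0.034). I'll move in at about 1 mm off the block.

```bash
python3 -m creep '[[[-2,2.4,-1.2,0,0,0.1],[-8,0,-0.4,0,0,0],[-12,0,0,0,0,0]]]'; python3 -m creep '[[[-10,0,0,0,0,0],[-6,0,0,0,0,0],[0,0,0,0,0,0]]]';python3 - <<'E'
from h import *
to(.5513,.034,.262,.0106)
E
```

```text
time: 7.52
tool_pos: [0.5987, 0.032, 0.2614]
tool_rot: [-3.141, 0.004, -3.135]
contact_force: [-0.6, 0.0, -4.5]
opening: 0.0069
time: 7.77
tool_pos: [0.58, 0.0313, 0.2608]
tool_rot: [-3.141, 0.001, -3.137]
contact_force: [0.3, -0.1, -4.1]
opening: 0.0068
need mm [-28.7   2.7   1.2] deg [0.02 0.05 0.32] F [ 0.3 -0.1 -4.1] open 0.0068 t 7.77
```

```bash
python3 -m creep '[[[-3,2.7,0.4,0,0,0.3],[-6,0,0.2,0,0,0],[-6,0,0.2,0,0,0],[0,0,0,0,0,0]]]'; python3 - <<'E'
from h import *
to(.5513,.034,.262,.0106)
E
python3 -m creep '[[[-4,0.5,0.2,0,0,0],[-4,0.5,0,0,0,0],[-2,0,0,0,0,0],[0,0,0,0,0,0]]]'; python3 - <<'E'
from h import *
to(.5513,.034,.262,.0106)
E
```

```text
time: 8.1
tool_pos: [0.5646, 0.034, 0.262]
tool_rot: [-3.141, 0.003, -3.131]
contact_force: [-0.7, 0.1, -3.7]
opening: 0.007
need mm [-13.3  -0.    0. ] deg [0.02 0.15 0.02] F [-0.7  0.1 -3.7] open 0.007 t 8.1
time: 8.43
tool_pos: [0.5537, 0.0352, 0.2624]
tool_rot: [-3.141, 0.003, -3.131]
contact_force: [0.6, 1.8, -4.3]
opening: 0.0067
need mm [-2.4 -1.2 -0.4] deg [0.03 0.2  0.01] F [ 0.6  1.8 -4.3] open 0.0067 t 8.43
```

```bash
python3 -m creep '[[[-2.2,-1,-0.3,0,0.2,0],[0,0,-0.3,0,0,0],[0,0,0,0,0,0]]]'; python3 -m creep '[[[0,0,-0.6,0,0,0],[0,0,-0.6,0,0,0]]]';python3 - <<'E'
from h import *
to(.5513,.034,.262,.0106)
E
```

```text
time: 8.68
tool_pos: [0.5514, 0.0341, 0.262]
tool_rot: [-3.141, 0.0, -3.131]
contact_force: [0.6, -0.6, -3.8]
opening: 0.0069
time: 8.85
tool_pos: [0.5517, 0.034, 0.2608]
tool_rot: [-3.141, 0.001, -3.131]
contact_force: [0.2, -0.5, -3.8]
opening: 0.0068
need mm [-0.4  0.   1.2] deg [0.03 0.05 0.02] F [ 0.2 -0.5 -3.8] open 0.0068 t 8.85
```

```bash
for i in 1 2 3; do python3 -m creep '[[[0,0,-0.7,0,0,0],[0,0,-0.7,0,0,0]]]' | grep -v -e rot -e opening; done
```

```text
time: 9.02
tool_pos: [0.552, 0.0339, 0.26]
contact_force: [-2.2, 0.6, 3.3]
time: 9.18
tool_pos: [0.5521, 0.0339, 0.2598]
contact_force: [-2.4, -0.7, 3.8]
time: 9.35
tool_pos: [0.5521, 0.0339, 0.2591]
contact_force: [-2.2, -0.5, 3.1]
```

```bash
for i in 1 2 3; do python3 -m creep '[[[-0.3,0,-0.7,0,0,0],[-0.2,0,-0.7,0,0,0]]]' | grep -v -e rot -e opening; done
```

```text
time: 9.52
tool_pos: [0.5516, 0.0339, 0.258]
contact_force: [-1.8, -0.3, 3.1]
time: 9.68
tool_pos: [0.5511, 0.0339, 0.2567]
contact_force: [-1.9, -0.3, 4.4]
time: 9.85
tool_pos: [0.5508, 0.0338, 0.2554]
contact_force: [-2.2, -0.4, 4.8]
```

```bash
for i in 1 2 3; do python3 -m creep '[[[0,0,-0.7,0,0,0],[0,0,-0.7,0,0,0]]]' | grep -v -e rot -e opening; done
```

```text
time: 10.02
tool_pos: [0.5509, 0.0338, 0.2539]
contact_force: [-2.5, -1.2, 4.3]
time: 10.18
tool_pos: [0.5509, 0.0338, 0.2524]
contact_force: [-2.9, 0.3, 4.4]
time: 10.35
tool_pos: [0.5509, 0.0338, 0.251]
contact_force: [-2.1, 0.2, 4.7]
```

```bash
for i in 1 2 3 4; do python3 -m creep '[[[0,0,-0.7,0,0,0],[0,0,-0.7,0,0,0]]]' | grep -v -e rot -e opening; done
```

```text
time: 10.52
tool_pos: [0.5509, 0.0337, 0.2495]
contact_force: [-1.7, -0.4, 5.3]
time: 10.68
tool_pos: [0.5508, 0.0337, 0.2481]
contact_force: [-2.6, 0.5, 4.9]
time: 10.85
tool_pos: [0.5509, 0.0337, 0.2469]
contact_force: [-2.5, -0.3, 8.8]
time: 11.02
tool_pos: [0.5509, 0.0337, 0.2464]
contact_force: [-3.9, -0.5, 9.0]
```

```bash
for i in 1 2 3; do python3 -m creep '[[[0,0,-0.9,0,0,0],[0,0,-0.9,0,0,0]]]' | grep -v -e rot -e opening; done
```

```text
time: 11.18
tool_pos: [0.5508, 0.0337, 0.2457]
contact_force: [-4.5, -0.2, 10.6]
time: 11.35
tool_pos: [0.5507, 0.0337, 0.2452]
contact_force: [-4.1, -0.4, 10.6]
time: 11.52
tool_pos: [0.5506, 0.0338, 0.2448]
contact_force: [-4.2, -0.4, 11.0]
```

```bash
for i in 1 2 3; do python3 -m creep '[[[0.2,0,-1.1,0,0,0],[0.2,0,-1.1,0,0,0]]]' | grep -v -e rot -e opening; done
```

```text
time: 11.68
tool_pos: [0.5507, 0.0338, 0.2439]
contact_force: [-3.7, -0.9, 7.7]
time: 11.85
tool_pos: [0.5507, 0.0338, 0.2422]
contact_force: [-3.3, 0.2, 7.5]
time: 12.02
tool_pos: [0.5508, 0.0338, 0.2403]
contact_force: [-5.1, 0.2, 15.7]
```

The force rose over the pawl, eased, then hit a stop about 19.7 mm down. I'll check the latch by easing upward.

```bash
for i in 1 2 3; do python3 -m creep '[[[0,0,0.5,0,0,0]]]' | grep -v -e rot -e opening; done
```

```text
time: 12.1
tool_pos: [0.5507, 0.0338, 0.241]
contact_force: [-3.5, -1.2, 7.8]
time: 12.18
tool_pos: [0.5506, 0.0338, 0.2417]
contact_force: [-3.6, 0.1, 7.2]
time: 12.27
tool_pos: [0.5506, 0.0338, 0.2423]
contact_force: [-2.5, -0.2, 1.7]
```

```bash
python3 -m creep '[[[0.5,0,0.3,0,0,0]]]'; python3 -m creep '[[[0,0,0.3,0,0,0],[0,0,0,0,0,0]]]'|grep -v -e rot -e opening; python3 -m creep '[[[0,0,-0.2,0,0,0],[0,0,0,0,0,0]]]' - 4
```

```text
time: 12.35
tool_pos: [0.5509, 0.0338, 0.2424]
tool_rot: [-3.139, 0.008, -3.13]
contact_force: [-3.0, -0.7, 1.1]
opening: 0.0065
time: 12.52
tool_pos: [0.5508, 0.0338, 0.2422]
contact_force: [-1.7, -0.6, 4.2]
time: 12.68
tool_pos: [0.551, 0.0338, 0.2417]
tool_rot: [-3.139, 0.007, -3.13]
contact_force: [-2.4, -0.1, 4.9]
opening: 0.0073
```

The reading is ambiguous, so I'll grip again and lift a little: if it is latched, the lock's weight should hang on the gripper.

```bash
python3 -m creep '[[[0,0,0,0,0,0],[0,0,0,0,0,0]]]' - 50|grep -v -e rot; for i in 1 2 3; do python3 -m creep '[[[0,0,0.8,0,0,0],[0,0,0.3,0,0,0]]]' | grep -v -e rot -e opening; done
```

```text
time: 12.85
tool_pos: [0.5511, 0.0337, 0.2417]
contact_force: [-1.7, -0.2, 3.3]
opening: 0.0068
time: 13.02
tool_pos: [0.551, 0.0338, 0.242]
contact_force: [0.8, 0.3, -1.5]
time: 13.18
tool_pos: [0.5508, 0.0339, 0.2421]
contact_force: [-0.2, 0.1, -3.1]
time: 13.35
tool_pos: [0.5506, 0.034, 0.2424]
contact_force: [-0.5, 0.5, -3.8]
```

It is latched: the whole lock hangs from the bow at -3.8 N. I'll set it down, release and lift away.

```bash
for i in 1 2; do python3 -m creep '[[[0,0,-0.5,0,0,0],[0,0,-0.2,0,0,0]]]' | grep -v -e rot -e opening; done; python3 -m creep '[[[0,0,0,0,0,0],[0,0,0,0,0,0]]]' - 4; python3 -m creep '[[[0,0,0,0,0,0],[0,0,0,0,0,0],[0,0,0,0,0,0],[0,0,0,0,0,0]]]' 0.1 10
```

```text
time: 13.52
tool_pos: [0.5506, 0.034, 0.2419]
contact_force: [-1.3, 1.0, 0.0]
time: 13.68
tool_pos: [0.5507, 0.034, 0.242]
contact_force: [-1.3, -0.1, 0.1]
time: 13.85
tool_pos: [0.5507, 0.034, 0.2421]
tool_rot: [-3.139, 0.005, -3.13]
contact_force: [-1.1, 0.5, -2.8]
opening: 0.0075
time: 14.18
tool_pos: [0.5515, 0.0339, 0.2427]
tool_rot: [-3.139, 0.008, -3.13]
contact_force: [-1.5, 0.5, 0.2]
opening: 0.0299
```

```bash
python3 -m creep '[[[0,0,8,0,0,0],[0,0,20,0,0,0],[0,0,30,0,0,0],[0,0,30,0,0,0],[0,0,30,0,0,0]]]'|grep -v rot; python3 -m creep '[[[-10,30,10,0,0,0],[-20,35,0,0,0,0],[-20,35,0,0,0,0],[-20,35,0,0,0,0],[-20,35,0,0,0,0]]]'|grep -v rot;python3 -m creep '[[[-10,30,0,0,0,0],[-10,30,0,0,0,0],[-10,30,0,0,0,0],[0,20,0,0,0,0],[0,0,0,0,0,0]]]'|grep -v rot; python3 - <<'E'
from h import *
import cv2
s=viewer.read_camera("scene");t=viewer.read_camera("top")
cv2.imwrite("pics/scene3.png",s)
z=lambda im,x,y,w,h,k:cv2.resize(im[y:y+h,x:x+w],None,fx=k,fy=k,interpolation=cv2.INTER_CUBIC)
cv2.imwrite("pics/end.png",np.hstack([z(s,300,170,50,60,8),z(t,280,180,50,60,8)]))
E
```

```text
time: 14.6
tool_pos: [0.5493, 0.034, 0.3602]
contact_force: [1.1, -0.2, -0.9]
opening: 0.0409
time: 15.02
tool_pos: [0.4602, 0.2027, 0.3834]
contact_force: [-0.3, 0.8, 0.7]
opening: 0.0412
time: 15.43
tool_pos: [0.4223, 0.3228, 0.3887]
contact_force: [0.2, -0.7, 1.0]
opening: 0.0413
```

View pics/end.png

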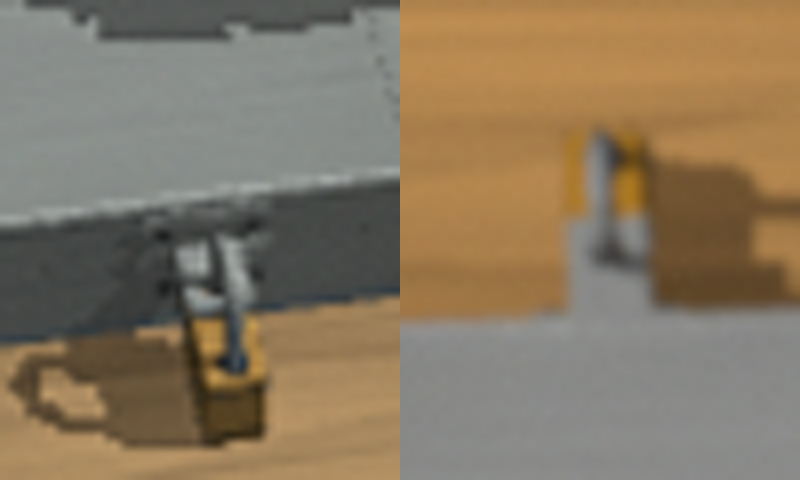

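View pics/scene3.png

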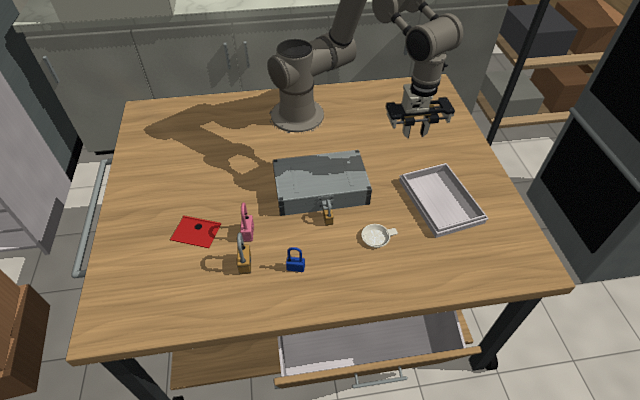

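The lock stands upright on the block with its toe leg down through the lug hole and the shackle low. The lid is shut, the bystanders are where they were, and the arm is clear. Handing in.

```bash
python3 -c "
from cell import robot
print(robot.hand_in())"
```

```text
the job is handed in; nothing more can be done
None
```

I shut the lid, brought the small brass padlock in with its toe leg down through both lug holes, and pressed the shackle until it latched. I then released it and handed in at about 15.5 s; the hand-in gives no verdict.

**Latch by feel:** the push rose to about 11 N over the pawl, eased to about 7.5 N, then met the stop at 15.7 N about 19.7 mm down. My first check by easing upward was ambiguous. I gripped again and lifted, and the whole lock hung from the bow at -3.8 N, so it is latched.

**Last pictures:**
- The lid is shut and the toe leg enters the lug hole.
- The lock stands upright on the block.
- The bystanders and the other padlocks look unmoved.
- The arm is clear of everything.

**Checks that disagreed or ran high:**
- The two cameras differed by about 3 mm in y. I went by the gripper's own position when it pinched the bow.
- Shutting the lid against its stop briefly read 54.7 N at the wrist, through the fingertips. That is below the 120 N wrist limit. It is above the 40 N limit set for the arm and the gripper's body; I took that limit not to cover the fingertips, but could not confirm it.

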